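Stand the fallen oil tin back in its lane

TASK

One of the two square oil tins has fallen over and lies on the bench. Stand it upright, cap up, in the middle of the gap in the wooden lane, between the other oil tin and the round nail tin, and leave these two standing where they are.

Things in the scene. Friction and masses are not known exactly. Their poses are not given: they have to be found in the camera images.
- tin_mid (a point): The fallen oil tin: rigid, closed, 50 x 50 mm square, 105 mm high with its cap, 0.3 kg. Its square body is 84 mm high with a paper band; the black cap is 28 mm across. It lies flat on a side on the bench, cap pointing roughly towards the robot. The point is its centre, on its long axis 52.5 mm from its bottom, 25 mm above the bench. z runs along the long axis from bottom to cap.
- lane_gap (a point): The gap in the lane, a fixed straight plywood strip 330 x 100 mm, its floor 6 mm above the bench, with a lip along each long edge, 10 mm wide and 8 mm above the floor (80 mm clear between lips; open ends). The point lies on the floor's upper face, mid-lane, in the middle of the empty place. x runs across the lane, away from the robot; y along it, to the left; z up.
- twin_mid (a point): The standing oil tin, like the fallen one, in the lane about 105 mm to one side of the gap (left or right). The point is its centre, 52.5 mm above the lane's floor; z up towards its cap.
- nails_mid (a point): The nail tin: a plain grey round steel tin, a few nails showing at its wall, 68 mm across, 60 mm high, standing in the lane about 105 mm from the gap on the other side. The point is its centre, 30 mm above the lane's floor; z up.
Things that resemble listed ones, but are neither listed nor needed, are in the scene too. Leave any purple or red look-alike of the part that bears tin_mid alone. Leave any purple look-alike of the part that bears nails_mid alone.

How it is judged:
By the outcome, as a careful person would: the job done as asked, in the order asked, and still so for the second after the job is handed in, with the robot touching nothing.
It also fails if it takes over 38 s, if anything falls off the work surface, if the arm or the gripper's body presses on something with over 40 N, if the wrist force passes 120 N, or if a joint passes its speed limit or range.

ROBOT

A 7-joint arm with a two-finger parallel gripper is mounted at the origin on a cart in front of the work surface, level with it; the furniture and walls round the work are solid. World frame = base frame: x ahead of the robot, y to its left, z up, the work surface at z = 0. Lengths are in m, angles in degrees, forces in N, time in s.
With the tool pointing down it reaches from about 0.4 to 0.85 m from the base axis. Payload 4.5 kg.
Tool frame: the origin (TCP) lies on the centre line of the jaws, within the pads' length; the fingertips stand 17 mm ahead of it and the grasp point (between the pads) lies 2 mm behind it; z points along the fingers, y is the line along which they close (so a half turn about z gives the same grasp; the last joint's range is limited). The gripper opens to 85 mm and grips with 20 to 120 N. Pads are 22 mm wide; open, the fingers measure 114 mm over their backs; the gripper's body (76 mm by 85 mm) begins 54 mm behind the grasp point. The pads swing forward as they close: fully open they stand 13 mm farther back than shut.
Start: joints at [75.332, 39.483, -11.15, 89.685, 9.013, 51.709, -12.324], TCP at [0.179, -0.599, 0.213] pointing down, gripper open.
Joint ranges: [-172.22, 172.22], [-26.19, 119.32], [-84.43, 86.54], [7.71, 146.69], [-57.33, 237.33], [2.42, 119.75], [-152.13, 152.13]. Speed limits (degrees/s): [147.25, 147.25, 180, 180, 180, 180, 180].

INTERFACE

Orientations are given as a 3x3 rotation matrix whose columns are the frame's x, y, z axes.
In Python, from workcell import monitor, viewer, ticket gives the robot as it stands.
- The arm moves only by the tool servo_tool, never from a script. Its argument "motion" is a list that holds one entry, the list of rows, each a list of 4 numbers: the shift along the world's x, y, z in m, then the turn about the world's z in rad. In form: [[[x, y, z, yaw], ...]]. A call has 1 to 8 rows; each row shifts and turns the commanded pose from where the row before left it; what a row does not reach is not made up. A row lasts 1/10 s, in which the tool goes at most 50 mm and 8.59 degrees, less where a joint would pass 70% of its speed; a pose out of reach is approached as far as the arm can. A call is refused whole if a number of a shift passes 0.05 or a number of a turn 0.15, either way. A call with a gripper value outside its range is refused whole. "jaw" is the closure in counts, from 0 (fully open) to 255 (shut), set as the call begins (left out, the last holds). The fingers move at their own pace and stop on an object; "force" is the grip in N (left out, the last holds). Time passes only in rows, so rows that do not move let the fingers close. It gives the time, the measured TCP pose, the force, the opening and the grip force at its end, in the units of the state.
- monitor.observe(): the state, without advancing time (a new reading comes with each control period).
- viewer.get_image(name): name is "side" or "top" or "wrist"; returns a dict with "image" (384x512x3 uint8, blue, green, red), "z_map" (384x512 float32, m along the optical axis (not along the pixel's ray), 0 where there is no reading), "fx", "fy", "cx", "cy" (pixels), "extrinsics" (4x4, takes a point from camera to world coordinates). Camera axes: x right, y down, z forward; pixel columns grow to the right and rows downward; lengths in m; the calibration is good to about 2 mm. A picture is of the moment at which its call begins.
- ticket.finish_job(): hands the job in; it is judged then, once.
The state is a dict: "clock": time; "joint_pos": joint angles; "qvel": joint speeds; "joint_efforts": joint torques, N m; "position": TCP position; "tcp_rot": TCP orientation; "contact_force": force on the tool from outside, world axes, zero at the start; "moment": the same for the moment, N m; "finger_gap": finger opening in m; "grasp_force": force on a finger pad.
Only numpy, scipy, OpenCV 4.12 (cv2) and the standard library are available. Lean on these libraries where they do the work, as an engineer would, in place of code of your own. Each camera call takes 0.05 s, during which the arm holds its last target. There are 200 camera calls.

## Working session

There is one attempt and no reset: what is moved stays moved. The work goes in short steps, Python scripts to look and compute and a tool call to move; the robot and the scene stay as the last step left them, time stands still between calls to the robot, and variables do not carry over. Pictures are saved under pics/ and viewed, at most 13 in all, crops included, and the job is handed in when it is done.

Besides the shell and the picture viewer there is one more tool, called by a JSON object that holds its "fn" and its "kwargs". servo_tool: Moves the arm, as the interface text tells. Its arguments: {"type":"object","properties":{"motion":{"type":"array"},"jaw":{"type":"number"},"force":{"type":"number"}},"required":["motion"]}

```bash
mkdir -p pics; ls
cat > h.py <<'E'
import numpy as np, cv2
from workcell import monitor, viewer, ticket
def grab(n):
    d=viewer.get_image(n); np.savez('last_%s.npz'%n,**d); return d
def pts(d):
    z=d['z_map']; v,u=np.mgrid[:z.shape[0],:z.shape[1]]
    P=np.stack([(u-d['cx'])*z/d['fx'],(v-d['cy'])*z/d['fy'],z,np.ones_like(z)],-1)
    return (P@np.array(d['extrinsics']).T)[...,:3]
E
python3 - <<'E'
from h import *
a=grab('top'); b=grab('side')
for n,d in(('top',a),('side',b)):
    cv2.imwrite('pics/%s0.png'%n,d['image']); print(n,d['fx'],np.round(d['extrinsics'],3).tolist())
s=monitor.observe(); print(s)
E
```

```text
pics
top 430.20463793259677 [[-0.472, -0.781, 0.409, -0.272], [-0.882, 0.42, -0.215, 0.336], [-0.004, -0.462, -0.887, 1.663], [0.0, 0.0, 0.0, 1.0]]
side 363.3201478406872 [[-0.949, -0.19, 0.252, 0.131], [-0.315, 0.526, -0.79, 1.007], [0.017, -0.829, -0.559, 0.818], [0.0, 0.0, 0.0, 1.0]]
{'clock': 0.1, 'joint_pos': array([ 75.33379467,  39.52883249, -11.14601558,  89.74047585,
         9.01276898,  51.71115053, -12.32493553]), 'qvel': array([ 0.01598244, -0.06708719, -0.03556709, -0.01132738,  0.056949  ,
        0.05725733, -0.04101703]), 'joint_efforts': array([-4.58397641e-03, -5.40609169e+01, -1.27158131e+00, -1.58986473e+01,
        9.35994118e-03,  4.43044439e-03, -1.53117463e-05]), 'position': array([ 0.17836117, -0.5983426 ,  0.21215244]), 'tcp_rot': array([[ 9.58285211e-01,  2.85813024e-01, -6.07999465e-04],
       [ 2.85813644e-01, -9.58283869e-01,  1.60850248e-03],
       [-1.22905122e-04, -1.71517868e-03, -9.99998522e-01]]), 'contact_force': array([-0.23921827,  0.53699261,  0.36663916]), 'moment': array([-0.00797617,  0.01723114, -0.05277328]), 'grasp_force': 0.0, 'finger_gap': 0.08560012927000084}
```

View pics/top0.png

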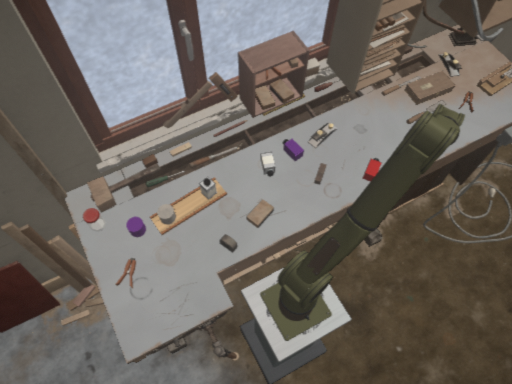

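View pics/side0.png

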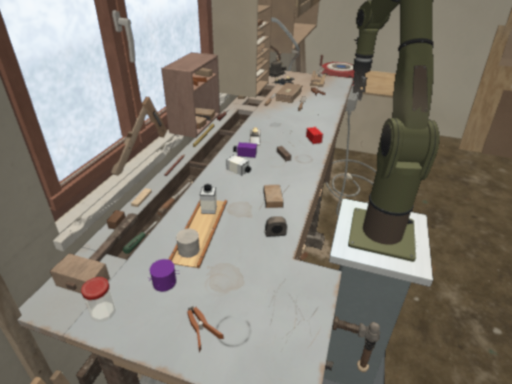

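Top view: the lane is at about (190,205), with the nail tin at (167,213) and the standing oil tin at (208,186). Fallen-tin candidates are white (268,162), purple (293,148), red (373,169), and a greyish item at (322,133). White with a black cap fits the description. I'll confirm it in an enlarged crop and measure.

Run:
```python
from h import *
d=dict(np.load('last_top.npz')); s=dict(np.load('last_side.npz'))
a=cv2.resize(d['image'][115:240,140:345],None,fx=3.8,fy=3.8,interpolation=cv2.INTER_CUBIC)
b=cv2.resize(s['image'][120:270,165:285],None,fx=3.1,fy=3.1,interpolation=cv2.INTER_CUBIC)
cv2.imwrite('pics/ctop.png',a);cv2.imwrite('pics/cside.png',b)
for n,D in(('top',d),('side',s)):
    P=pts(D);im=D['image']
    hsv=cv2.cvtColor(im,cv2.COLOR_BGR2HSV)
    # things standing above bench in the work region
    m=((P[...,2]>.012)&(P[...,2]<.14)&(P[...,0]>.3)&(P[...,0]<.85)&(abs(P[...,1])<.8)).astype(np.uint8)
    k,l,st,c=cv2.connectedComponentsWithStats(m)
    for i in range(1,k):
        if st[i,4]<40: continue
        Q=P[l==i]; print(n,np.round(c[i]),st[i,4],'lo',np.round(np.percentile(Q,2,0),3),'hi',np.round(np.percentile(Q,98,0),3),im[l==i].mean(0).round())
```

```text
top [275. 102.] 476 lo [ 0.791 -0.495  0.02 ] hi [ 0.849 -0.239  0.139] [ 78.  87. 104.]
top [321. 134.] 172 lo [ 0.584 -0.565  0.013] hi [ 0.652 -0.449  0.06 ] [ 96. 104. 110.]
top [292. 148.] 276 lo [ 0.556 -0.37   0.014] hi [ 0.657 -0.315  0.057] [105.  62.  91.]
top [267. 163.] 267 lo [ 0.534 -0.235  0.015] hi [ 0.635 -0.174  0.057] [148. 154. 156.]
top [117. 185.] 1013 lo [0.728 0.234 0.016] hi [0.848 0.533 0.067] [ 84.  96. 111.]
top [372. 168.] 239 lo [ 0.307 -0.641  0.018] hi [ 0.38  -0.55   0.058] [ 57.  59. 148.]
top [320. 173.] 129 lo [ 0.405 -0.424  0.015] hi [ 0.476 -0.348  0.036] [ 84.  92. 103.]
top [207. 188.] 294 lo [0.541 0.047 0.012] hi [0.636 0.122 0.114] [106. 114. 121.]
top [167. 212.] 326 lo [0.535 0.187 0.012] hi [0.622 0.324 0.071] [119. 130. 140.]
top [259. 213.] 405 lo [ 0.353 -0.114  0.014] hi [ 0.436 -0.004  0.038] [104. 122. 140.]
top [ 93. 219.] 344 lo [0.647 0.532 0.015] hi [0.707 0.59  0.105] [105. 111. 150.]
top [135. 226.] 282 lo [0.544 0.392 0.017] hi [0.608 0.454 0.065] [114.  65.  99.]
top [228. 242.] 177 lo [0.303 0.095 0.015] hi [0.364 0.144 0.
[... 449 characters left out ...]
  61.  97.]
side [284. 152.] 113 lo [ 0.402 -0.424  0.013] hi [ 0.479 -0.348  0.033] [ 79.  89. 101.]
side [238. 164.] 320 lo [ 0.535 -0.232  0.014] hi [ 0.637 -0.175  0.054] [149. 156. 157.]
side [183. 242.] 1788 lo [0.538 0.072 0.013] hi [0.632 0.454 0.107] [123. 108. 130.]
side [273. 195.] 376 lo [ 0.354 -0.115  0.014] hi [ 0.437 -0.003  0.034] [111. 134. 155.]
side [211. 233.] 208 lo [0.51  0.032 0.012] hi [0.555 0.336 0.018] [ 79. 113. 157.]
side [ 94. 271.] 3059 lo [0.649 0.241 0.017] hi [0.846 0.59  0.101] [100. 113. 138.]
side [276. 225.] 358 lo [0.303 0.099 0.013] hi [0.37  0.143 0.063] [67. 73. 77.]
side [200. 323.] 403 lo [0.36  0.483 0.013] hi [0.464 0.574 0.024] [ 87. 109. 147.]
```

View pics/ctop.png

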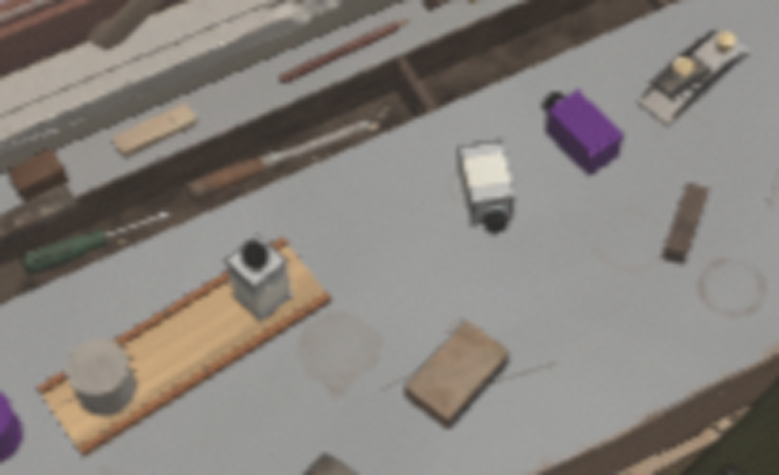

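View pics/cside.png

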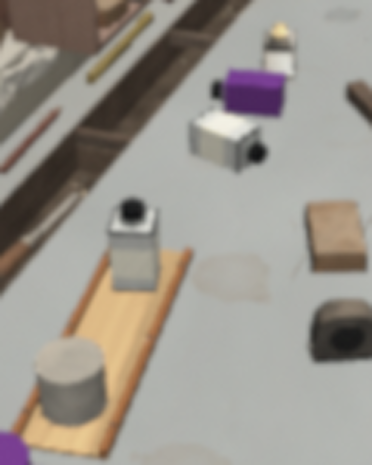

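The crops confirm it. The only white tin with a black cap lying down is at (485,185) in the top crop, with its cap at (495,218) towards the robot. The greyish item is a hand plane. Next I'll measure the exact poses.

Run:
```python
from h import *
for n in('top','side'):
    D=dict(np.load(f'last_{n}.npz'));P=pts(D);im=D['image'].astype(int);hsv=cv2.cvtColor(D['image'],cv2.COLOR_BGR2HSV)
    X,Y,Z=np.moveaxis(P,-1,0)
    box=lambda x0,x1,y0,y1,z0,z1:(X>x0)&(X<x1)&(Y>y0)&(Y<y1)&(Z>z0)&(Z<z1)
    def rect(m): 
        r=cv2.minAreaRect((P[m][:,:2]*1000).astype(np.float32));return m.sum(),np.round(r[0],1),np.round(r[1],1),round(r[2],1)
    T=box(.51,.66,-.25,-.15,.012,.065)
    print(n,'tin all',rect(T),'tinTopFace',rect(T&(Z>.042)),Z[T].max())
    dark=T&(im.max(-1)<60); print(' cap dark',dark.sum(),np.round(np.median(P[dark],0),3), 'top white mean',np.round(P[T&(Z>.045)].mean(0),3), 'bench z',np.median(Z[box(.51,.66,-.15,-.02,-.02,.03)]).round(4))
    W=box(.52,.66,.03,.14,.04,.13); print(' twin',rect(W),'shoulder', rect(W&(Z>.08)&(Z<.096)),'cap',np.round(P[W&(Z>.103)].mean(0),3))
    N=box(.5,.66,.2,.36,.03,.08);print(' nails',rect(N),'top',rect(N&(Z>.06)))
    brown=(hsv[...,1]>75)&(hsv[...,0]<25)&box(.48,.70,0,.38,-.005,.022)
    print(' lane',rect(brown),'floor',rect(brown&(Z<.0095)),'z',np.median(Z[brown]))
```

```text
top tin all (np.int64(268), array([ 580.8, -206.7]), array([122.3,  68.3]), 2.3) tinTopFace (np.int64(185), array([ 583.9, -205.1]), array([ 50.9, 109.9]), 73.5) 0.058821792711831744
 cap dark 20 [ 0.538 -0.191  0.035] top white mean [ 0.591 -0.206  0.05 ] bench z -0.0011
 twin (np.int64(212), array([591.4,  85.1]), array([55.1, 56.4]), 20.4) shoulder (np.int64(89), array([593. ,  84.7]), array([54.4, 52.7]), 18.2) cap [0.591 0.088 0.11 ]
 nails (np.int64(255), array([569.7, 290.7]), array([68.2, 70.6]), 54.9) top (np.int64(170), array([568.4, 289.4]), array([63.2, 66.2]), 57.0)
 lane (np.int64(1101), array([577.1, 187.2]), array([105.5, 327.4]), 8.1) floor (np.int64(754), array([578.3, 187.3]), array([102.9, 326.5]), 6.8) z 0.006669305608261844
side tin all (np.int64(320), array([ 585. , -205.8]), array([ 55.6, 109.5]), 73.3) tinTopFace (np.int64(165), array([ 586.6, -206.6]), array([ 54.9, 102.8]), 70.2) 0.057190497234558824
 cap dark 20 [ 0.543 -0.185  0.031] top white mean [ 0.593 -0.205  0.051] bench z 0.0009
 twin (np.int64(337), array([592.8,  84.7]), array([50.8, 56.2]), 15.6) shoulder (np.int64(124), array([592.8,  85.1]), array([50.3, 56.2]), 14.5) cap [0.591 0.088 0.11 ]
 nails (np.int64(461), array([568.7, 289.3]), array([67.1, 68.3]), 42.9) top (np.int64(301), array([569.3, 288.3]), array([66.6, 66.2]), 44.1)
 lane (np.int64(1250), array([578.1, 188. ]), array([100.6, 327.8]), 7.7) floor (np.int64(845), array([578.6, 188.9]), array([ 90.6, 328. ]), 9.6) z 0.007887951145137628
```

{"fn": "servo_tool", "kwargs": {"motion": [[[0.0325,0.033,0,-0.05],[0.0325,0.033,0,-0.05],[0.0325,0.033,0,-0.05],[0.0325,0.033,0,-0.05],[0.0325,0.033,0,-0.05],[0.0325,0.033,0,-0.05],[0.0325,0.033,0,-0.05],[0.0325,0.033,0,-0.05]]], "jaw": 0, "force": 20}}

```text
clock: 0.9
position: [0.4395, -0.3333, 0.2127]
tcp_rot: [[0.994, -0.112, -0.001], [-0.112, -0.994, 0.0], [-0.001, -0.0, -1.0]]
contact_force: [0.5, -0.7, 0.0]
finger_gap: 0.0852
grasp_force: 0.0
```

{"fn": "servo_tool", "kwargs": {"motion": [[[0.032,0.0335,0,-0.05],[0.032,0.0335,0,-0.05],[0.032,0.0335,-0.02,-0.05],[0.032,0.0335,-0.02,-0.037],[0,0,-0.02,0],[0,0,0,0]]]}}

```text
clock: 1.5
position: [0.5645, -0.1988, 0.1502]
tcp_rot: [[0.957, -0.289, -0.006], [-0.289, -0.957, 0.002], [-0.007, -0.0, -1.0]]
contact_force: [-2.1, -0.8, 0.4]
finger_gap: 0.0853
grasp_force: 0.0
```

Run:
```python
from h import *
d=grab('wrist');o=monitor.observe();print(o['clock'],o['position'].round(4),o['tcp_rot'].round(3).tolist(),o['contact_force'].round(2),o['finger_gap'],o['joint_pos'].round())
P=pts(d);X,Y,Z=np.moveaxis(P,-1,0)
T=(X>.51)&(X<.67)&(Y>-.26)&(Y<-.14)&(Z>.042)&(Z<.06)
r=cv2.minAreaRect((P[T][:,:2]*1000).astype(np.float32));print(T.sum(),r,np.median(Z[T]),P[T].mean(0).round(4))
hsv=cv2.cvtColor(d['image'],cv2.COLOR_BGR2HSV)
A=(X>.50)&(X<.67)&(Y>-.26)&(Y<-.14)&(Z>.01)&(Z<.06)
c=A&(d['image'].max(-1)<60);print('dark',c.sum(),np.median(P[c],0))
cv2.imwrite('pics/w1.png',d['image'])
```

```text
1.55 [ 0.5645 -0.2013  0.1519] [[0.956, -0.292, -0.004], [-0.292, -0.956, 0.0], [-0.004, 0.001, -1.0]] [ 0.18 -1.58  0.89] 0.08527216586094406 [ 14.  42.   2.  98.  -2.  40. -90.]
5979 ((589.200927734375, -209.4273681640625), (50.68212127685547, 98.29814910888672), 72.46544647216797) 0.0517369467669454 [ 0.5983 -0.2122  0.0516]
dark 424 [ 0.54488641 -0.19551461  0.03903703]
```

View pics/w1.png

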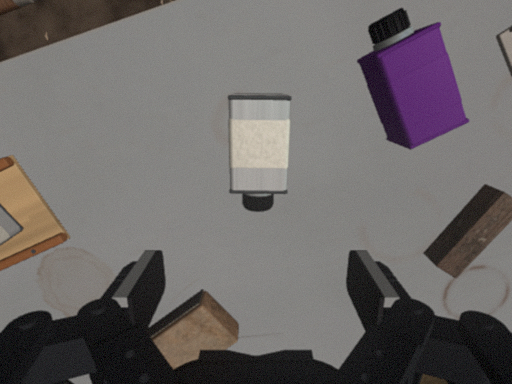

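The wrist view shows the white tin's body from (229,95) to (290,192), with its cap at (258,202). It lines up with the jaws. I'll cast those edges onto z = 0.05.

Run:
```python
from h import *
d=dict(np.load('last_wrist.npz'));E=d['extrinsics']
def ray(u,v,z):
    r=E[:3,:3]@np.array([(u-d['cx'])/d['fx'],(v-d['cy'])/d['fy'],1]);o=E[:3,3];return o+r*(z-o[2])/r[2]
c=[ray(*p,.05)[:2] for p in((229,95),(291,95),(288,192),(230,192))]
c=np.array(c);print(c.round(4),np.linalg.norm(np.diff(c,axis=0),axis=1).round(4),c.mean(0).round(4))
print('cap tip',ray(258,210,.025).round(4), np.degrees(np.arctan2(*(c[:2].mean(0)-c[2:].mean(0))[::-1])))
```

```text
[[ 0.6421 -0.2007]
 [ 0.6279 -0.2478]
 [ 0.5501 -0.2246]
 [ 0.5648 -0.176 ]] [0.0493 0.0812 0.0508] [ 0.5962 -0.2123]
cap tip [ 0.532 -0.192  0.025] -17.156722681500412
```

{"fn": "servo_tool", "kwargs": {"motion": [[[0.002,-0.002,-0.03,0],[0,0,-0.03,0],[0,0,-0.03,0],[0,0,-0.03,0],[0,0,-0.009,0],[0,0,0,0]]]}}

```text
clock: 2.15
position: [0.567, -0.205, 0.0242]
tcp_rot: [[0.956, -0.295, -0.002], [-0.295, -0.956, -0.0], [-0.001, 0.001, -1.0]]
contact_force: [0.3, -1.4, 0.9]
finger_gap: 0.0856
grasp_force: 0.0
```

{"fn": "servo_tool", "kwargs": {"motion": [[[0,0,0,0],[0,0,0,0],[0,0,0,0],[0,0,0,0],[0,0,0,0],[0,0,0,0]]], "jaw": 108, "force": 20}}

```text
clock: 2.75
position: [0.5692, -0.2038, 0.026]
tcp_rot: [[0.956, -0.293, 0.003], [-0.293, -0.956, -0.001], [0.003, 0.0, -1.0]]
contact_force: [0.0, 0.3, 6.8]
finger_gap: 0.0498
grasp_force: 11.1
```

{"fn": "servo_tool", "kwargs": {"motion": [[[0.0026,-0.0008,0.006,0],[0.0026,-0.0008,0.006,0],[0.0035,-0.0011,0.0054,0],[0.0035,-0.0011,0.0054,0],[0.0044,-0.0014,0.0047,0],[0.0044,-0.0014,0.0047,0],[0,0,0,0]]]}}

```text
clock: 3.45
position: [0.5906, -0.2107, 0.0573]
tcp_rot: [[0.956, -0.293, 0.003], [-0.293, -0.956, -0.001], [0.003, 0.0, -1.0]]
contact_force: [0.9, 0.0, -2.6]
finger_gap: 0.0496
grasp_force: 10.7
```

```bash
cat > look.py <<'E'
from h import *
import sys
def near(tag,z=4):
    o=monitor.observe();print(o['clock'],o['position'].round(4),o['contact_force'].round(1),round(o['finger_gap'],4),round(o['grasp_force'],1))
    s=grab('side');p=np.linalg.inv(s['extrinsics'])@np.r_[o['position'],1]
    u,v=int(s['fx']*p[0]/p[2]+s['cx']),int(s['fy']*p[1]/p[2]+s['cy'])
    cv2.imwrite(f'pics/{tag}.png',cv2.resize(s['image'][max(v-65,0):v+65,max(u-75,0):u+75],None,fx=z,fy=z,interpolation=cv2.INTER_CUBIC))
near(sys.argv[1])
E
python3 look.py s1
```

```text
3.45 [ 0.5906 -0.2107  0.0573] [ 0.9  0.  -2.6] 0.0496 10.7
```

View pics/s1.png

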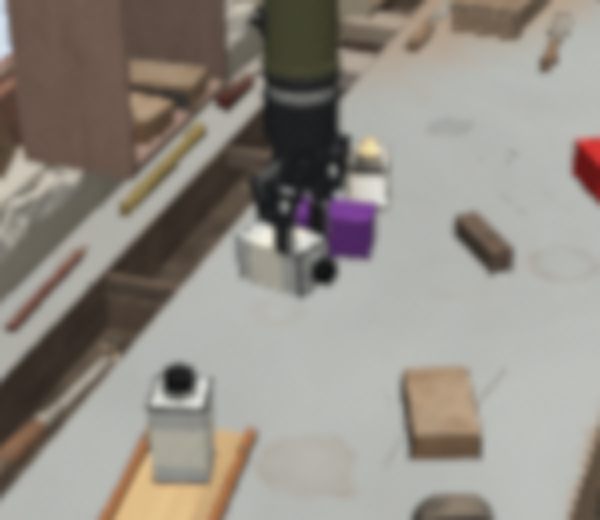

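The side crop shows the tin lifted but still nearly level at (285,260), so it's stuck in the pads. I'll ease the grip so gravity swings the bottom down.

{"fn": "servo_tool", "kwargs": {"motion": [[[0,0,0,0],[0,0,0,0],[0,0,0,0]]], "jaw": 107}}

```text
clock: 3.8
position: [0.5884, -0.21, 0.0565]
tcp_rot: [[0.956, -0.293, -0.001], [-0.293, -0.956, 0.0], [-0.001, 0.0, -1.0]]
contact_force: [-1.7, 1.0, 0.5]
finger_gap: 0.0497
grasp_force: 4.4
```

{"fn": "servo_tool", "kwargs": {"motion": [[[0,0,0,0],[0,0,0,0],[0,0,0,0]]], "jaw": 106.5}}

```text
clock: 4.1
position: [0.5888, -0.2101, 0.0566]
tcp_rot: [[0.956, -0.293, -0.0], [-0.293, -0.956, 0.0], [-0.0, 0.0, -1.0]]
contact_force: [-1.9, 1.1, 1.6]
finger_gap: 0.0495
grasp_force: 2.8
```

```bash
cat > tilt.py <<'E'
from h import *
import sys
def tilt(yaw=-17.2,half=.025):
    o=monitor.observe();c=o['position'];s=grab('side');P=pts(s)
    a=np.radians(yaw);u=np.array([-np.cos(a),-np.sin(a),0]);w=np.array([-np.sin(a),np.cos(a),0])
    R=P-np.r_[c[:2],0];U=R@u;W=R@w;Z=P[...,2];im=s['image']
    white=im.min(-1)>95
    m=(abs(U)<.12)&(abs(W-half)<.009)&(Z>.006)&(Z<.2)&white
    k,l,st,_=cv2.connectedComponentsWithStats(m.astype(np.uint8));i=1+st[1:,4].argmax()
    m=l==i
    q=np.stack([U[m],Z[m]],1)*1000
    r=cv2.minAreaRect(q.astype(np.float32));print(o['clock'],c.round(4),'n',m.sum(),'box(u,z)',cv2.boxPoints(r).round().tolist(),np.round(r[1]),'ang',round(r[2],1))
tilt(*map(float,sys.argv[1:]))
E
python3 tilt.py
```

```text
4.1 [ 0.5888 -0.2101  0.0566] n 185 box(u,z) [[-65.0, 57.0], [-33.0, 2.0], [43.0, 45.0], [11.0, 101.0]] [88. 64.] ang 30.0
```

{"fn": "servo_tool", "kwargs": {"motion": [[[0.005,-0.0015,0.0038,0],[0.005,-0.0015,0.0038,0],[0.0056,-0.0017,0.0028,0],[0.0056,-0.0017,0.0028,0],[0.006,-0.0018,0.0018,0],[0.006,-0.0018,0.0018,0],[0,0,0,0],[0,0,0,0]]]}}

```text
clock: 4.95
position: [0.6225, -0.2203, 0.0735]
tcp_rot: [[0.956, -0.293, 0.0], [-0.293, -0.956, -0.0], [0.001, 0.0, -1.0]]
contact_force: [0.0, 0.1, 0.9]
finger_gap: 0.0497
grasp_force: 0.5
```

```bash
python3 tilt.py; python3 look.py s2
```

```text
4.95 [ 0.6225 -0.2203  0.0735] n 197 box(u,z) [[-33.0, 23.0], [24.0, 1.0], [67.0, 112.0], [10.0, 134.0]] [119.  61.] ang 68.8
5.0 [ 0.6222 -0.2202  0.0735] [ 0.3 -1.5  0.7] 0.0499 0.6
```

View pics/s2.png

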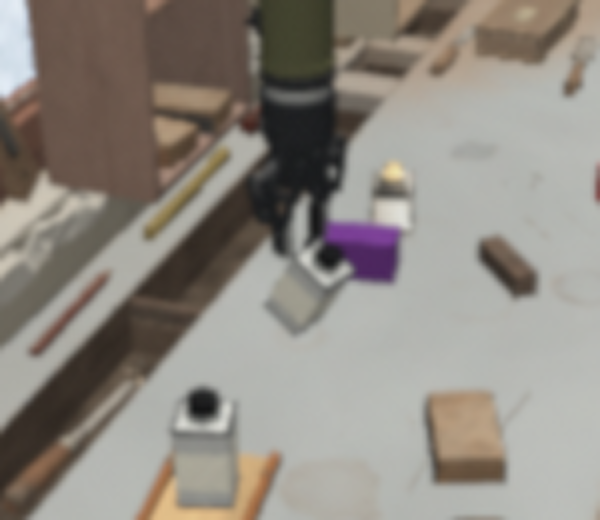

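The crop shows the tin about 20–30° short of upright, with its cap at (330,255) leaning to the robot. The pads are near its far edge and the grip is slack. I'll firm the grip slightly and continue the arc in small steps.

{"fn": "servo_tool", "kwargs": {"motion": [[[0,0,0,0],[0,0,0,0],[0.0038,-0.0012,-0.001,0],[0.0038,-0.0012,-0.0015,0],[0.0038,-0.0012,-0.0015,0],[0,0,0,0]]], "jaw": 107.5}}

```text
clock: 5.65
position: [0.6358, -0.2244, 0.0699]
tcp_rot: [[0.956, -0.293, 0.004], [-0.293, -0.956, -0.001], [0.004, 0.0, -1.0]]
contact_force: [0.9, 0.5, 5.8]
finger_gap: 0.0492
grasp_force: 3.8
```

```bash
python3 tilt.py
python3 - <<'E'
from h import *
d=grab('wrist');t=grab('top');print(monitor.observe()['contact_force'])
o=monitor.observe()['position']
p=np.linalg.inv(t['extrinsics'])@np.r_[o,1];u,v=int(t['fx']*p[0]/p[2]+t['cx']),int(t['fy']*p[1]/p[2]+t['cy'])
c=cv2.resize(t['image'][v-40:v+40,u-40:u+40],(384,384),interpolation=cv2.INTER_CUBIC)
s=dict(np.load('last_side.npz'))
p=np.linalg.inv(s['extrinsics'])@np.r_[o,1];u,v=int(s['fx']*p[0]/p[2]+s['cx']),int(s['fy']*p[1]/p[2]+s['cy'])
b=cv2.resize(s['image'][v-35:v+35,u-35:u+35],(384,384),interpolation=cv2.INTER_CUBIC)
cv2.imwrite('pics/c3.png',np.hstack([cv2.resize(c,(380,380)),cv2.resize(b,(380,380))]))
E
```

```text
5.65 [ 0.6358 -0.2244  0.0699] n 193 box(u,z) [[-23.0, 18.0], [33.0, 2.0], [64.0, 106.0], [9.0, 123.0]] [109.  58.] ang 73.0
[1.48652342 0.0880538  5.34252558]
```

View pics/c3.png

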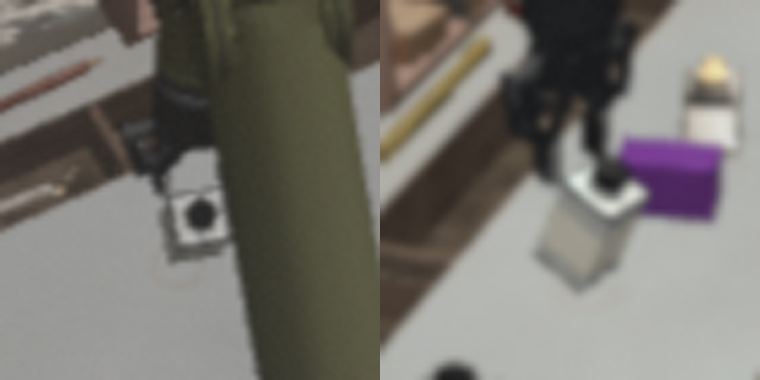

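The top and side crops show the tin about 15° from upright, with the pads at its far top edge and the centre of mass well inside the pivot edge. Releasing it will let it settle upright.

{"fn": "servo_tool", "kwargs": {"motion": [[[0,0,0,0],[0,0,0,0],[0,0,0,0],[0,0,0,0],[0,0,0,0]]], "jaw": 40}}

```text
clock: 6.3
position: [0.6335, -0.2237, 0.069]
tcp_rot: [[0.956, -0.293, -0.0], [-0.293, -0.956, 0.0], [-0.0, 0.0, -1.0]]
contact_force: [0.4, 0.2, -0.5]
finger_gap: 0.0718
grasp_force: 0.0
```

{"fn": "servo_tool", "kwargs": {"motion": [[[0,0,0.02,0],[0,0,0.03,0],[0,0,0.04,0],[0,0,0.04,0],[-0.02,0.005,0.03,0],[-0.02,0.005,0,0],[0,0,0,0],[0,0,0,0]]], "jaw": 0}}

```text
clock: 7.1
position: [0.5937, -0.2137, 0.2292]
tcp_rot: [[0.956, -0.293, -0.0], [-0.293, -0.956, 0.0], [-0.0, -0.0, -1.0]]
contact_force: [-0.4, -1.1, 0.2]
finger_gap: 0.0854
grasp_force: 0.0
```

```bash
cat > up.py <<'E'
from h import *
def up(n,x0,x1,y0,y1,z0=.075,z1=.1):
    d=grab(n);P=pts(d);X,Y,Z=np.moveaxis(P,-1,0);im=d['image']
    m=(X>x0)&(X<x1)&(Y>y0)&(Y<y1)&(Z>z0)&(Z<z1)&(im.min(-1)>90)
    c=(X>x0)&(X<x1)&(Y>y0)&(Y<y1)&(Z>.06)&(Z<.15)&(im.max(-1)<60)
    if m.sum()>5: r=cv2.minAreaRect((P[m][:,:2]*1000).astype(np.float32));print(n,m.sum(),np.round(r[0],1),np.round(r[1],1),round(r[2],1),'z',np.median(Z[m]).round(4))
    if c.sum(): print(' dark',c.sum(),np.median(P[c],0).round(4))
    return d
E
python3 - <<'E'
from up import *
o=monitor.observe();print(o['clock'],o['position'],o['contact_force'].round(1),o['joint_pos'].round())
d=up('wrist',.53,.72,-.29,-.13); up('side',.53,.72,-.29,-.13)
cv2.imwrite('pics/w4.png',d['image'])
E
```

```text
7.1 [ 0.59369936 -0.21369387  0.22920796] [-0.4 -1.1  0.2] [ 14.  39.   3.  88.  -2.  53. -90.]
wrist 1554 [ 637.3 -225.2] [51.  50.6] 72.9 z 0.0856
 dark 729 [ 0.6386 -0.2255  0.1065]
side 81 [ 636.  -224.3] [52.5 54.2] 69.8 z 0.0841
 dark 19 [ 0.6334 -0.216   0.103 ]
```

View pics/w4.png

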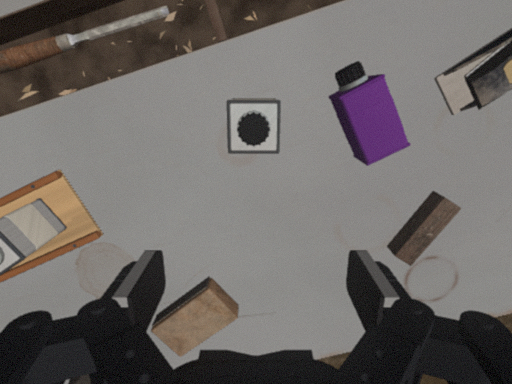

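The wrist view shows the tin standing upright, cap at (254,128), centred at about (0.637, -0.225) and square to the jaws. Next I'll grasp it there.

{"fn": "servo_tool", "kwargs": {"motion": [[[0.022,-0.0055,0,0],[0.021,-0.0055,0,0],[0,0,-0.04,0],[0,0,-0.04,0],[0,0,-0.04,0],[0,0,-0.03,0],[0,0,-0.015,0],[0,0,0,0]]]}}

```text
clock: 8.0
position: [0.6353, -0.2241, 0.0614]
tcp_rot: [[0.956, -0.293, -0.005], [-0.293, -0.956, 0.001], [-0.005, -0.0, -1.0]]
contact_force: [-0.1, 0.4, 0.0]
finger_gap: 0.0853
grasp_force: 0.0
```

{"fn": "servo_tool", "kwargs": {"motion": [[[0,0,0,0],[0,0,0,0],[0,0,0,0],[0,0,0,0],[0,0,0,0],[0,0,0,0]]], "jaw": 150, "force": 35}}

```text
clock: 8.6
position: [0.637, -0.2248, 0.0649]
tcp_rot: [[0.956, -0.293, 0.001], [-0.293, -0.956, -0.0], [0.001, 0.0, -1.0]]
contact_force: [-0.4, 0.2, 3.6]
finger_gap: 0.0351
grasp_force: 1.7
```

{"fn": "servo_tool", "kwargs": {"motion": [[[0,0,0.02,0],[0,0,0.03,0],[0,0,0.03,0],[0,0,0.02,0],[0,0,0,0],[0,0,0,0]]]}}

```text
clock: 9.2
position: [0.6365, -0.2247, 0.1642]
tcp_rot: [[0.956, -0.293, 0.0], [-0.293, -0.956, -0.0], [0.0, 0.0, -1.0]]
contact_force: [0.3, 1.2, -0.4]
finger_gap: 0.0351
grasp_force: 0.0
```

Run:
```python
from up import *
o=monitor.observe();print(o['clock'],o['position'],o['finger_gap'],o['contact_force'].round(1))
d=up('wrist',.5,.75,-.32,-.1);s=up('side',.53,.72,-.29,-.13)
v,u=150,240
b=cv2.resize(s['image'][85:205,180:300],(384,384),interpolation=cv2.INTER_CUBIC)
cv2.imwrite('pics/w5.png',np.hstack([cv2.resize(d['image'],(416,384)),b]))
```

```text
9.2 [ 0.63647058 -0.22466518  0.16423153] 0.03506859390637563 [ 0.3  1.2 -0.4]
wrist 2051 [ 637.6 -225.4] [51.2 50.7] 72.8 z 0.0855
 dark 1113 [ 0.6402 -0.2259  0.1064]
side 76 [ 635.9 -223.4] [51.1 51. ] 70.8 z 0.0845
 dark 19 [ 0.6338 -0.2145  0.1022]
```

View pics/w5.png

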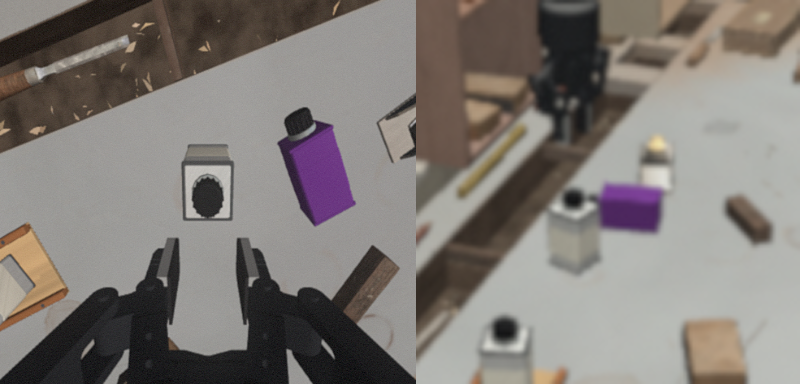

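The tin is still standing untouched (wrist crop (207,190)), so the jaws closed without it. I'll check where the fingertips really are against the reported TCP.

Run:
```python
from h import *
o=monitor.observe();print(o['position'])
for n in('side','wrist'):
    d=dict(np.load(f'last_{n}.npz'));P=pts(d);X,Y,Z=np.moveaxis(P,-1,0);im=d['image']
    m=(abs(X-.63)<.12)&(abs(Y+.22)<.12)&(Z>.115)&(Z<.30)&(d['z_map']>0)
    print(n,m.sum())
    for z in np.arange(.12,.26,.01):
        q=m&(abs(Z-z)<.005)
        if q.sum()>3: print(round(z,3),q.sum(),np.median(P[q],0).round(3),P[q].min(0).round(3),P[q].max(0).round(3))
d=dict(np.load('last_wrist.npz'));R=o['tcp_rot'];E=d['extrinsics'];print((R.T@(E[:3,3]-o['position'])).round(3),(R.T@E[:3,:3]).round(3).tolist())
```

```text
[ 0.63563094 -0.2243592   0.16284528]
side 466
0.19 21 [ 0.633 -0.239  0.191] [ 0.62  -0.246  0.185] [ 0.649 -0.197  0.195]
0.2 26 [ 0.635 -0.203  0.2  ] [ 0.618 -0.245  0.196] [ 0.649 -0.188  0.205]
0.21 23 [ 0.633 -0.2    0.21 ] [ 0.619 -0.247  0.205] [ 0.65  -0.193  0.214]
0.22 20 [ 0.632 -0.24   0.219] [ 0.62  -0.252  0.215] [ 0.646 -0.193  0.225]
0.23 30 [ 0.63  -0.243  0.231] [ 0.613 -0.262  0.226] [ 0.657 -0.174  0.235]
0.24 51 [ 0.634 -0.201  0.241] [ 0.609 -0.275  0.235] [ 0.661 -0.17   0.245]
0.25 43 [ 0.635 -0.202  0.251] [ 0.608 -0.277  0.245] [ 0.663 -0.166  0.255]
0.26 51 [ 0.626 -0.206  0.26 ] [ 0.608 -0.279  0.255] [ 0.665 -0.165  0.265]
wrist 34369
0.19 414 [ 0.641 -0.212  0.192] [ 0.621 -0.256  0.185] [ 0.655 -0.198  0.195]
0.2 840 [ 0.642 -0.212  0.2  ] [ 0.621 -0.257  0.195] [ 0.655 -0.197  0.205]
0.21 1032 [ 0.642 -0.212  0.21 ] [ 0.621 -0.257  0.205] [ 0.655 -0.197  0.215]
0.22 1363 [ 0.641 -0.212  0.222] [ 0.621 -0.257  0.215] [ 0.657 -0.197  0.225]
0.23 2045 [ 0.643 -0.211  0.231] [ 0.625 -0.276  0.225] [ 0.663 -0.181  0.235]
0.24 7795 [ 0.642 -0.245  0.241] [ 0.613 -0.279  0.235] [ 0.664 -0.173  0.245]
0.25 5095 [ 0.644 -0.244  0.25 ] [ 0.613 -0.284  0.245] [ 0.665 -0.173  0.255]
0.26 9610 [ 0.649 -0.228  0.26 ] [ 0.622 -0.287  0.255] [ 0.667 -0.17   0.265]
[ 0.08   0.    -0.164] [[0.0, -0.953, -0.303], [1.0, 0.0, -0.0], [0.0, -0.303, 0.953]]
```

Both cameras put the fingertips at z ≈ 0.185 while the TCP reads 0.163. The real tips are therefore about 22 mm above the reported TCP, not 17 mm below it, and x,y agree. I'll grasp roughly 36 mm lower than before.

{"fn": "servo_tool", "kwargs": {"motion": [[[0,0,0,0],[0,0,0,0],[0,0,0,0],[0,0,0,0],[0,0,-0.04,0],[0,0,-0.03,0],[0,0,-0.02,0],[0,0,0,0]]], "jaw": 0}}

```text
clock: 10.1
position: [0.6341, -0.2238, 0.071]
tcp_rot: [[0.956, -0.293, -0.006], [-0.293, -0.956, 0.002], [-0.007, -0.0, -1.0]]
contact_force: [-0.8, 0.8, 0.5]
finger_gap: 0.0855
grasp_force: 0.0
```

{"fn": "servo_tool", "kwargs": {"motion": [[[0,0,-0.02,0],[0,0,-0.015,0],[0,0,-0.01,0],[0,0,0,0]]]}}

```text
clock: 10.5
position: [0.6357, -0.2244, 0.0282]
tcp_rot: [[0.956, -0.293, -0.002], [-0.293, -0.956, 0.001], [-0.002, 0.0, -1.0]]
contact_force: [0.4, -0.3, -0.1]
finger_gap: 0.0856
grasp_force: 0.0
```

{"fn": "servo_tool", "kwargs": {"motion": [[[0,0,0,0],[0,0,0,0],[0,0,0,0],[0,0,0,0],[0,0,0,0],[0,0,0,0]]], "jaw": 150, "force": 35}}

```text
clock: 11.1
position: [0.6375, -0.2249, 0.0303]
tcp_rot: [[0.956, -0.293, 0.002], [-0.293, -0.956, -0.001], [0.002, -0.0, -1.0]]
contact_force: [0.3, 1.0, 5.0]
finger_gap: 0.0496
grasp_force: 37.9
```

{"fn": "servo_tool", "kwargs": {"motion": [[[0,0,0.015,0],[0,0,0.03,0],[0,0,0.04,0],[0,0,0.04,0],[0,0,0.025,0],[0,0,0,0],[0,0,0,0]]]}}

```text
clock: 11.8
position: [0.6359, -0.2246, 0.179]
tcp_rot: [[0.956, -0.293, -0.001], [-0.293, -0.956, 0.0], [-0.001, 0.0, -1.0]]
contact_force: [0.5, 0.4, -3.6]
finger_gap: 0.0495
grasp_force: 37.5
```

{"fn": "servo_tool", "kwargs": {"motion": [[[-0.005,0.03,0,0.036],[-0.005,0.035,0,0.036],[-0.005,0.035,0,0.036],[-0.005,0.035,0,0.036],[-0.005,0.035,0,0.036],[-0.005,0.035,0,0.036],[-0.005,0.035,0,0.036],[-0.005,0.035,0,0.036]]]}}

```text
clock: 12.6
position: [0.5943, 0.0514, 0.1769]
tcp_rot: [[1.0, -0.008, -0.005], [-0.008, -1.0, -0.001], [-0.005, 0.001, -1.0]]
contact_force: [0.5, 0.2, -1.9]
finger_gap: 0.0494
grasp_force: 37.5
```

{"fn": "servo_tool", "kwargs": {"motion": [[[-0.005,0.035,0,0.036],[-0.005,0.035,0,0.036],[-0.004,0.035,0,0.036],[-0.004,0.03,0,0.035],[0,0,0,0],[0,0,0,0],[0,0,0,0]]]}}

```text
clock: 13.3
position: [0.5779, 0.1832, 0.1779]
tcp_rot: [[0.991, 0.132, -0.003], [0.132, -0.991, -0.003], [-0.003, 0.002, -1.0]]
contact_force: [-0.1, -0.4, -3.3]
finger_gap: 0.0498
grasp_force: 37.6
```

```bash
cat > lane.py <<'E'
from h import *
o=monitor.observe();R=o['tcp_rot'];print(o['clock'],o['position'].round(4),o['contact_force'].round(1),o['finger_gap'].round(4),o['grasp_force'],'tool y deg',np.degrees(np.arctan2(-R[1,1],-R[0,1])).round(2))
for n in('wrist','side','top'):
    d=grab(n);P=pts(d);X,Y,Z=np.moveaxis(P,-1,0);im=d['image'];hsv=cv2.cvtColor(im,cv2.COLOR_BGR2HSV)
    box=lambda x0,x1,y0,y1,z0,z1:(X>x0)&(X<x1)&(Y>y0)&(Y<y1)&(Z>z0)&(Z<z1)
    def rect(k,m):
        if m.sum()>15:
            r=cv2.minAreaRect((P[m][:,:2]*1000).astype(np.float32));print(n,k,m.sum(),np.round(r[0],1),np.round(r[1],1),round(r[2],1),'z',np.median(Z[m]).round(4))
    rect('lane',(hsv[...,1]>75)&(hsv[...,0]<25)&box(.48,.70,0,.38,-.005,.022))
    rect('twin',box(.52,.66,.03,.135,.08,.097)&(hsv[...,1]<60)); rect('nails',box(.5,.66,.24,.36,.06,.075))
    rect('tin+',box(.48,.68,.13,.24,.20 if o['position'][2]>.1 else .08,.25 if o['position'][2]>.1 else .098)&(im.min(-1)>90))
E
python3 lane.py
```

```text
Traceback (most recent call last):
  File "lane.py", line 2, in <module>
    o=monitor.observe();R=o['tcp_rot'];print(o['clock'],o['position'].round(4),o['contact_force'].round(1),o['finger_gap'].round(4),o['grasp_force'],'tool y deg',np.degrees(np.arctan2(-R[1,1],-R[0,1])).round(2))
                                                                                                           ^^^^^^^^^^^^^^^^^^^^^
AttributeError: 'float' object has no attribute 'round'
```

```bash
sed -i "s/o\['finger_gap'\].round(4)/o['finger_gap']/" lane.py; python3 lane.py
```

```text
13.3 [0.5779 0.1832 0.1779] [-0.1 -0.4 -3.3] 0.04978459280446079 37.584768533706665 tool y deg 97.57
wrist lane 15155 [580.2 184.5] [ 99.3 329.4] 7.7 z 0.0079
wrist twin 2510 [594.7  82.6] [51.2 51. ] 16.0 z 0.0912
wrist nails 4464 [570.9 286.8] [67.2 67.8] 7.0 z 0.0664
wrist tin+ 6547 [579.5 183.4] [ 51.  109.4] 4.8 z 0.2331
side lane 1247 [577.5 188.8] [101.3 327.2] 8.0 z 0.0079
side twin 71 [583.8  82.4] [31.8 52.1] 15.9 z 0.0906
side nails 300 [570.2 288. ] [65.6 69.7] 26.1 z 0.0656
side tin+ 190 [565.1 190.5] [65.5 40.4] 62.5 z 0.2209
top lane 1109 [575.7 187. ] [103.5 327.1] 7.4 z 0.0067
top twin 94 [592.7  84.9] [55.  51.7] 17.2 z 0.088
top nails 174 [566.7 289.3] [66.7 65.2] 33.2 z 0.0652
top tin+ 116 [562.2 187.9] [33.9 65.5] 18.1 z 0.2284
```

{"fn": "servo_tool", "kwargs": {"motion": [[[0.001,0.002,-0.03,0],[0,0,-0.03,0],[0,0,-0.03,0],[0,0,-0.025,0],[0,0,-0.015,0],[0,0,-0.008,0],[0,0,-0.003,0],[0,0,0,0]]]}}

```text
clock: 14.25
position: [0.5802, 0.1873, 0.0388]
tcp_rot: [[0.991, 0.133, 0.001], [0.133, -0.991, 0.0], [0.001, -0.0, -1.0]]
contact_force: [0.5, 0.5, -2.5]
finger_gap: 0.0496
grasp_force: 37.6
```

{"fn": "servo_tool", "kwargs": {"motion": [[[0,0,-0.001,0],[0,0,-0.001,0],[0,0,0,0]]]}}

```text
clock: 14.55
position: [0.5799, 0.1874, 0.0368]
tcp_rot: [[0.991, 0.133, 0.001], [0.133, -0.991, 0.0], [0.001, -0.0, -1.0]]
contact_force: [0.3, 0.1, -2.9]
finger_gap: 0.0496
grasp_force: 37.6
```

Not touching yet (weight still carried), so I'll lower a little more.

{"fn": "servo_tool", "kwargs": {"motion": [[[0,0,-0.001,0],[0,0,-0.001,0],[0,0,0,0]]]}}

```text
clock: 14.85
position: [0.58, 0.1874, 0.0362]
tcp_rot: [[0.991, 0.133, 0.001], [0.133, -0.991, 0.0], [0.001, -0.0, -1.0]]
contact_force: [-3.1, -0.2, 11.1]
finger_gap: 0.0496
grasp_force: 39.2
```

```bash
python3 lane.py
```

```text
14.85 [0.58   0.1874 0.0362] [-3.1 -0.2 11.1] 0.049570635156985135 39.18544828891754 tool y deg 97.67
wrist lane 31371 [579.6 186.2] [100.6 327.4] 7.6 z 0.008
wrist twin 6658 [591.5  95.3] [52.1 28.5] 12.7 z 0.0911
wrist nails 12737 [570.2 280.1] [54.4 68.3] 83.8 z 0.0664
wrist tin+ 5896 [580.1 187.2] [51. 62.] 7.0 z 0.0916
side lane 866 [577.1 188.5] [100.1 326.6] 7.3 z 0.0081
side twin 72 [576.5  83.1] [54.6 27.9] 85.6 z 0.0905
side nails 303 [569.8 289.1] [66.1 70.2] 27.5 z 0.0658
side tin+ 85 [563.5 184.9] [18.8 63.8] 7.7 z 0.0907
top lane 786 [574.4 194.7] [102.4 311.4] 6.8 z 0.0072
top twin 85 [590.  87.] [52.9 49.6] 15.9 z 0.0896
top nails 165 [568.5 289.1] [68.8 64.3] 15.2 z 0.0645
top tin+ 61 [563.7 185.6] [30.1 50.6] 14.9 z 0.0891
```

Seated at about (0.580, 0.187), within 1–2 mm of the lane and gap middle. I'll release with a partial opening and retreat straight up.

{"fn": "servo_tool", "kwargs": {"motion": [[[0,0,0.0008,0],[0,0,0,0],[0,0,0,0],[0,0,0,0],[0,0,0,0],[0,0,0,0]]], "jaw": 50}}

```text
clock: 15.6
position: [0.5796, 0.1872, 0.0349]
tcp_rot: [[0.991, 0.133, -0.0], [0.133, -0.991, -0.0], [-0.0, 0.0, -1.0]]
contact_force: [-0.2, -0.0, 0.3]
finger_gap: 0.0683
grasp_force: 0.0
```

{"fn": "servo_tool", "kwargs": {"motion": [[[0,0,0.015,0],[0,0,0.03,0],[0,0,0.04,0],[0,0,0.04,0],[0,0,0.04,0],[-0.02,0,0.03,0],[-0.03,0,0,0],[0,0,0,0]]]}}

```text
clock: 16.4
position: [0.5259, 0.1876, 0.2321]
tcp_rot: [[0.991, 0.136, -0.002], [0.136, -0.991, 0.0], [-0.002, -0.001, -1.0]]
contact_force: [-0.5, 0.2, 0.1]
finger_gap: 0.0685
grasp_force: 0.0
```

```bash
sed -i "s/.20 if o\['position'\]\[2\]>.1 else .08,.25 if o\['position'\]\[2\]>.1 else .098/.08,.098/" lane.py; python3 lane.py
python3 - <<'E'
from h import *
w=dict(np.load('last_wrist.npz'))['image'];s=dict(np.load('last_side.npz'))['image'][160:280,150:270]
cv2.imwrite('pics/end.png',np.hstack([cv2.resize(w,(416,384)),cv2.resize(s,(384,384),interpolation=cv2.INTER_CUBIC)]))
E
```

```text
16.4 [0.5259 0.1876 0.2321] [-0.5  0.2  0.1] 0.06846259864921411 0.0 tool y deg 97.8
wrist lane 13063 [579.8 184.8] [ 99.5 330. ] 7.6 z 0.0083
wrist twin 2018 [594.6  82.6] [50.7 51.2] 15.9 z 0.0913
wrist nails 3677 [571.1 286.7] [67.8 67.5] 71.8 z 0.0665
wrist tin+ 1578 [581.  185.6] [46.8 48.7] 8.3 z 0.0915
side lane 865 [576.8 187.5] [ 99.9 326.2] 7.2 z 0.008
side twin 128 [593.3  82.6] [50.5 56.8] 15.8 z 0.0901
side nails 297 [569.6 287.4] [66.8 67.8] 47.1 z 0.0658
side tin+ 148 [578.2 188.1] [51.3 52.7] 10.6 z 0.0905
top lane 896 [575.9 187.1] [103.3 326.5] 7.2 z 0.0074
top twin 89 [591.9  86. ] [55.3 50.1] 10.9 z 0.0879
top nails 167 [568.1 290.5] [66.  66.6] 16.9 z 0.0648
top tin+ 97 [577.7 190.5] [56.8 50.5] 7.9 z 0.0893
```

View pics/end.png

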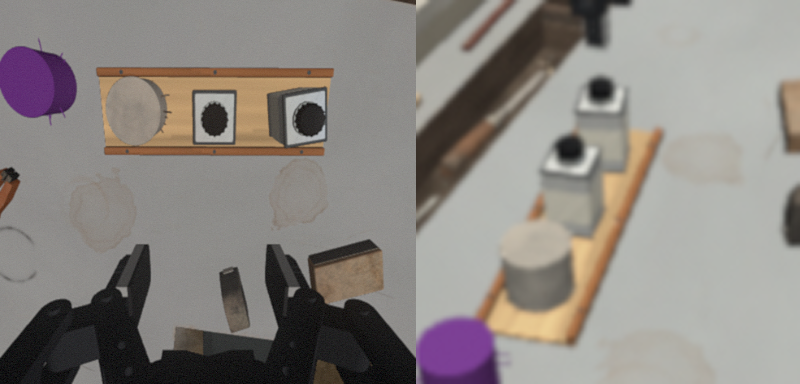

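The final view shows the tin upright at wrist pixel (215,117), on the lane's centre line and midway between the neighbours, which haven't moved. Gripper is clear, so I'm handing in.

```bash
python3 -c "
from workcell import ticket
print(ticket.finish_job())"
```

```text
the job is handed in; nothing more can be done
None
```

The fallen oil tin now stands upright, cap up, in the middle of the lane gap to within about 2 mm, with the other oil tin and the nail tin where they were; I handed the job in at about 16.5 s, and the hand-in returned no verdict.

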